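Start the star knob of a bead-drilling jig cleanly and clamp the beads

ROBOT

A 7-joint arm with a two-finger parallel gripper is mounted at the origin on the work surface. World frame = base frame: x ahead of the robot, y to its left, z up, the work surface at z = 0. Lengths are in m, angles in rad, forces in N, time in s.
With the tool pointing down it reaches from about 0.425 to 0.975 m from the base axis. Payload 16.7 kg.
Tool frame: the origin (TCP) lies at the very end of the fingers, on their centre line; the grasp point (between the pads) lies 19 mm behind it; z points along the fingers, y is the line along which they close (so a half turn about z gives the same grasp; the last joint's range is limited). The gripper opens to 85 mm and grips with 20 to 120 N. Pads are 22 mm wide; open, the fingers measure 114 mm over their backs; the gripper's body (76 mm by 85 mm) begins 54 mm behind the grasp point. The pads swing forward as they close: fully open they stand 13 mm farther back than shut.
Start: joints at [1.014, 0.426, 0.074, 1.606, -0.034, 1.111, -0.067], TCP at [0.268, -0.62, 0.192] pointing down, gripper open.
Joint ranges: [-2.85, 2.85], [-0.5, 2.14], [-1.23, 1.37], [0.21, 2.46], [-1.02, 4.16], [0.16, 2.05], [-2.73, 2.73]. Speed limits (rad/s): [1.89, 1.89, 2.39, 2.39, 3.01, 3.01, 3.01].

INTERFACE

Orientations are given as a rotation vector (axis times angle).
In Python, from workcell import * gives the robot as it stands.
- The arm moves only by the tool apply_moves, never from a script. Its argument "moves" is a list of rows, each an object with "xyz": the shift along the tool's x, y, z scaled (see below), a list of three; "spin": the turn about the tool's z scaled (see below). A call has 1 to 20 rows; each row shifts and turns the commanded pose from where the row before left it, along the tool's axes as they then stand; what a row does not reach is not made up. The controller multiplies each number of a shift by 1 m and each number of a turn by 30 degrees. A row lasts 1/8 s, in which the tool goes at most 62.5 mm and 10.7 degrees, less where a joint would pass 70% of its speed; a pose out of reach is approached as far as the arm can. A call with a number of a shift or a turn outside -1 to 1 is refused whole. A call with a gripper value outside its range is refused whole. "jaw" is the opening, from 0 (shut) to 1 (fully open), set as the call begins (left out, the last holds). The fingers move at their own pace and stop on an object; "newtons" is the grip in N (left out, the last holds). Time passes only in rows, so rows that do not move let the fingers close. It gives the time, the measured TCP pose, the force, the opening and the grip force at its end, in the units of the state.
- get_state(): the state, without advancing time (a new reading comes with each control period).
- capture(name): name is "scene" or "top" or "wrist"; returns a dict with "color" (400x640x3 uint8, red, green, blue), "z_map" (400x640 float32, m along the optical axis (not along the pixel's ray), 0 where there is no reading), "vfov" (degrees; the focal length in pixels is half the picture's height over the tangent of half this angle, whatever the lens; pixels are square), "cx", "cy" (the principal point, pixels), "world_from_camera" (4x4, takes a point from camera to world coordinates). Camera axes: x right, y down, z forward; pixel columns grow to the right and rows downward; lengths in m; the calibration is good to about 2 mm. A picture is of the moment at which its call begins.
- sign_off(): hands the job in; it is judged then, once.
The state is a dict: "time": time; "joints": joint angles; "qd": joint speeds; "joint_torque": joint torques, N m; "tcp_pos": TCP position; "orientation": TCP orientation; "force": force on the tool from outside, world axes, zero at the start; "wrist_torque": the same for the moment, N m; "grip_width": finger opening in m; "finger_force": force on a finger pad.
Only numpy, scipy, OpenCV 4.12 (cv2) and the standard library are available. Lean on these libraries where they do the work, as an engineer would, in place of code of your own. Each camera call takes 0.05 s, during which the arm holds its last target. There are 200 camera calls.

TASK

Clamp the row of amber beads in the drilling jig. First swing the red slotted washer fully home around the stud, under the black star knob. Then, pressing lightly, turn the knob backwards (anticlockwise seen from above) until it drops into the start of its thread with a click, and only then screw it forwards (clockwise) until it sits snug on the washer and stays tight; never force it, whether pressing or turning, and leave the things around the jig where they are.

Things in the scene. Friction and masses are not known exactly. Their poses are not given: they have to be found in the camera images.
- jig: Fixed aluminium jig plate, 170 x 170 x 22 mm. Origin on the table under the stud axis (plate centre); x points to the bead row (60 mm from the stud), y to where the washer's peg ends up. A brass T-shaped strap over the beads, top 40 mm above the table. The washer's pivot is at x 0, y -45 mm.
- washer (a joint): Swing angle (rad) of the red C-shaped washer about its vertical pivot on the jig; grows clockwise seen from above; at its stop, 1.30, the washer is home round the stud; 0 is farthest out. Light friction (under 1 N at the peg). Plate 5 mm thick, its top 42 mm above the table.
- washer_peg (a point): Centre of the top of the washer's upright black peg, 12 mm across, 22 mm tall above the washer's top, its top 64 mm above the table, 105 mm from the pivot. When the washer is home the peg stands at jig x 0, y +60 mm.
- stud: Steel stud, 20 mm core, on the jig's origin, with one coarse right-hand thread hidden inside the knob; where it starts is not marked. Origin on its axis at table height. Turned forwards before the drop, the knob binds on a guard tooth within 0.2 to 1.1 rad. More than 30 N between knob and thread (pressing, lifting, turning against a stop) damages it; tightening beyond 120 N does too.
- knob: Black eight-lobed star knob captive on the stud. Origin on the stud axis, z up; one lobe lies on its x axis. It starts loose on top of the thread: pressed down it rests on the crest, climbs 2.6 mm per rad as it is turned backwards (anticlockwise from above), and 0.3 to 1.5 rad from the start runs off the end and, if pressed, drops 7.5 mm (the click). A stop ends backward turning 0.4 rad later.
- knob_top (a point): Centre of the knob's top face, on the axis; head (50 mm across lobes) from here to 27 mm below, steel hub (38 mm across) to 58 mm below. After the drop turn forwards some 2 to 2.7 rad in all, pressing with about 4 N; it sinks 2.6 mm per rad to the washer. Running torque is about 0.05 N m, 0.15 N m is snug, over 0.3 N m is too tight (the hand's give lets it rise 0.03 or so per 0.1 rad).
- knob_lift (a joint): Height of the knob on the stud, m, up positive; 0 on the crest's highest point (knob top then 112 mm above the table). Starts at +0.003 to +0.004; -0.0075 to -0.006 after the drop, pressed down; -0.0116 when the hub just touches the washer; below -0.0140 only without the washer. Friction holds it where it is left: it drops only if pressed (some 4 N).
- pliers: Bystander: red-handled pliers, about 150 mm long, 14 mm high, lying beside the jig; origin at the pivot's underside.
- spool_gold: Bystander: spool of golden thread, 40 mm across, 60 mm tall; origin under its centre.
- spool_green: Bystander: green spool, 40 mm across, 60 mm tall; origin under its centre.
- spool_red: Bystander: red spool near the jig, 40 mm across, 60 mm tall; origin under its centre.
- calculator: Bystander: grey calculator 70 x 110 x 13 mm; origin under its centre.
- dish: Bystander: round brass dish, 84 mm across, 16 mm tall; origin under its centre.
- glue: Bystander: small bottle with a red cap, 32 mm across, 75 mm tall, near the jig; origin under its centre.

How it is judged:
On the way, in this order (a step that is already met when the one before it is completed fails the run):
1. the slotted washer is fully home round the stud (value of joint washer above 1.2 rad), for 0.2 s.
2. the knob has dropped into the start of its thread, with the washer home (value of joint knob_lift between -0.0095 and -0.005 m and value of joint washer above 1.2 rad), for 0.1 s.
At the end, for the whole second after the job is handed in: The washer is home (angle above 1.20), the knob has been screwed down on it (knob_lift between -0.0140 and -0.0112), presses on the washer with more than 5 N on its own, is at rest and is released (value of joint washer above 1.2 rad and value of joint knob_lift between -0.014 and -0.0112 m and contact force between knob and jig above 5 N and velocity of joint knob_lift below 0.002 m/s and contact force between the fingers and knob below 0.1 N); the robot touches nothing.
It fails at once if the thread is forced before the knob reaches the washer: more than 30 N between knob and stud (contact force between knob and stud above 30 N and value of joint knob_lift above -0.011 m).
It fails at once if the knob is overtightened: more than 120 N between knob and stud (contact force between knob and stud above 120 N).
It fails at once if a bystander is moved by more than 20 mm (distance of any of pliers, spool_gold, spool_green, spool_red, calculator, dish, glue from where it was at the start of the episode above 0.02 m).
It also fails if it takes over 67 s, if anything falls off the work surface, if the arm or the gripper's body presses on something with over 40 N, if the wrist force passes 120 N, or if a joint passes its speed limit or range.

## Working session

There is one attempt and no reset: what is moved stays moved. The work goes in short steps, Python scripts to look and compute and a tool call to move; the robot and the scene stay as the last step left them, time stands still between calls to the robot, and variables do not carry over. Pictures are saved under pics/ and viewed, at most 14 in all, crops included, and the job is handed in when it is done.

Besides the shell and the picture viewer there is one more tool, called after ">>>" as name([rows], argument=value, ...), one row to a line, values as JSON. apply_moves: Moves the arm, as the interface text tells. Shifts and turns lie within -1 to 1; 1 stands for 1 m of shift or 30 degrees of turn. Its arguments: {"type":"object","properties":{"moves":{"type":"array"},"jaw":{"type":"number"},"newtons":{"type":"number"}},"required":["moves"]}

```bash
mkdir -p pics; cat > h.py <<'E'
from workcell import *
import numpy as np, cv2
def cap(n,f,crop=None,s=1):
    c=capture(n); np.savez('pics/'+f+'.npz',**{k:c[k] for k in c})
    im=c['color'][:,:,::-1]
    if crop: x0,y0,x1,y1=crop; im=im[y0:y1,x0:x1]
    cv2.imwrite('pics/'+f+'.png',cv2.resize(im,None,fx=s,fy=s,interpolation=cv2.INTER_CUBIC))
    return c
def w(c,u,v,z=None):
    f=200/np.tan(np.radians(float(c['vfov']))/2); T=np.array(c['world_from_camera'])
    r=np.array([(u-float(c['cx']))/f,(v-float(c['cy']))/f,1])
    if z is None: return T[:3,:3]@(r*c['z_map'][int(v),int(u)])+T[:3,3]
    d=T[:3,:3]@r; return T[:3,3]+d*(z-T[2,3])/d[2]
E
python3 - <<'E'
from h import *
cap('top','t1'); cap('scene','s1'); s=get_state(); print(s)
E
```

```text
{'time': 0.1, 'joints': array([ 1.01350389,  0.42667559,  0.07385653,  1.60650215, -0.03407189,
        1.11081495, -0.06706926]), 'qd': array([-0.00040698, -0.00116224,  0.00014402, -0.00200414, -0.00019117,
        0.0015464 , -0.00047389]), 'joint_torque': array([ 6.94121249e-03, -9.51541185e+01,  3.77124265e+00, -4.64413691e+01,
        1.97521190e-02,  6.46782835e-03,  6.34425214e-05]), 'tcp_pos': array([ 0.26750136, -0.61930143,  0.19149471]), 'orientation': array([-3.07544336e+00, -6.35923607e-01,  5.25131835e-04]), 'force': array([ 0.10251476, -0.03659709, -0.42707752]), 'wrist_torque': array([-0.01398266, -0.0825175 , -0.01763231]), 'finger_force': 0.0, 'grip_width': 0.08583243354817781}
```

View pics/t1.png

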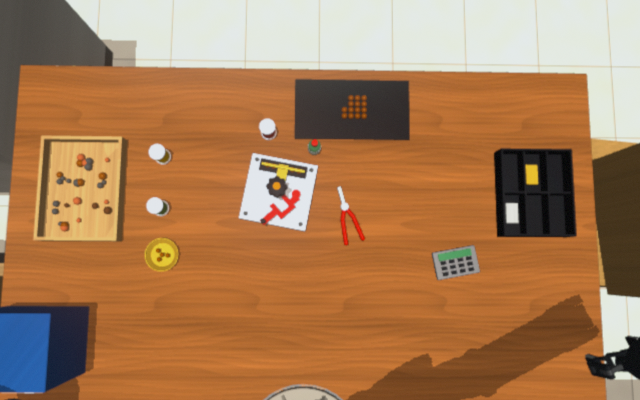

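View pics/s1.png

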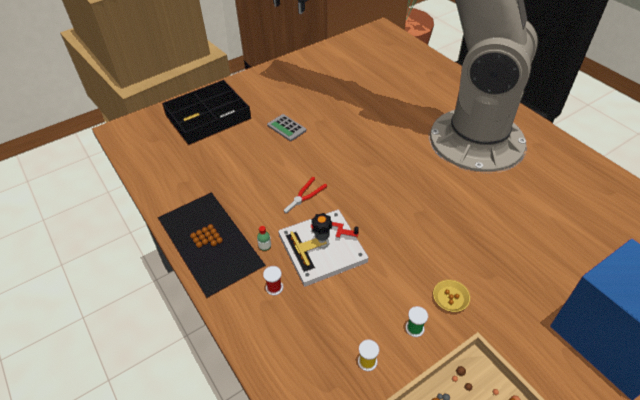

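```bash
python3 - <<'E'
from h import *
c=dict(np.load('pics/t1.npz'))
cv2.imwrite('pics/t1c.png',cv2.resize(c['color'][110:260,220:380,::-1],None,fx=5,fy=4*1.25/1.25*1.0 if 0 else 5,interpolation=cv2.INTER_CUBIC)[:600*5//4][:750][:, :800][0:600])
for n,u,v,z in [('knob',277,186,.115),('peg',264,221,.064),('pivot',295,195,.042),('c1',253,154,.022),('c2',318,165,.022),('c3',306,231,.022),('c4',239,219,.022)]: print(n,w(c,u,v,z).round(4),w(c,u,v).round(4))
E
```

```text
knob [0.6151 0.0657 0.115 ] [0.6156 0.0659 0.1118]
peg [0.5371 0.0984 0.064 ] [0.5374 0.0987 0.0605]
pivot [0.6043 0.0248 0.042 ] [0.6046 0.0248 0.0395]
c1 [0.7109 0.1329 0.022 ] [0.711  0.133  0.0212]
c2 [ 0.6844 -0.0322  0.022 ] [ 0.6883 -0.0327  0.0026]
c3 [ 0.5167 -0.0034  0.022 ] [ 0.518  -0.0034  0.002 ]
c4 [0.5451 0.1641 0.022 ] [ 0.5473  0.1671 -0.0025]
```

View pics/t1c.png

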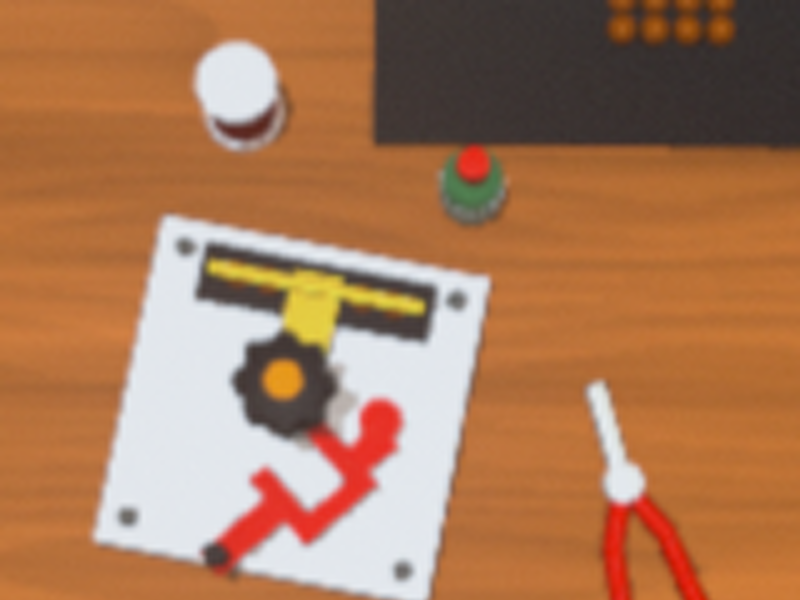

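>>> apply_moves([
  {"xyz": [0.038,-0.0394,0],"spin": 0},
  {"xyz": [0.038,-0.0394,0],"spin": 0},
  {"xyz": [0.038,-0.0394,0],"spin": 0},
  {"xyz": [0.038,-0.0394,0],"spin": 0},
  {"xyz": [0.038,-0.0394,0],"spin": 0},
  {"xyz": [0.038,-0.0394,0],"spin": 0},
  {"xyz": [0.038,-0.0394,0],"spin": 0},
  {"xyz": [0.038,-0.0394,0],"spin": 0},
  {"xyz": [0.038,-0.0394,0],"spin": 0},
  {"xyz": [0.038,-0.0394,0],"spin": 0},
  {"xyz": [0.038,-0.0394,0],"spin": 0},
  {"xyz": [0.038,-0.0394,0],"spin": 0},
  {"xyz": [0.038,-0.0394,0],"spin": 0},
  {"xyz": [0.038,-0.0394,0],"spin": 0},
  {"xyz": [0,0,0],"spin": -0.35},
  {"xyz": [0,0,0],"spin": -0.35},
  {"xyz": [0,0,0],"spin": -0.35},
  {"xyz": [0,0,0],"spin": -0.35},
  {"xyz": [0,0,0],"spin": -0.35},
  {"xyz": [0,0,0],"spin": -0.35},
], jaw=0.35)

```text
time: 2.6
tcp_pos: [0.5371, 0.0976, 0.1919]
orientation: [-2.284, -2.156, 0.001]
force: [-0.4, -0.9, -0.4]
grip_width: 0.03
finger_force: 0.0
```

>>> apply_moves([
  {"xyz": [0,0,0],"spin": -0.35},
  {"xyz": [0,0,0],"spin": -0.35},
  {"xyz": [0,0,0],"spin": -0.35},
  {"xyz": [0,0,0],"spin": -0.35},
  {"xyz": [0,0,0],"spin": -0.113},
  {"xyz": [0,0,0],"spin": 0},
  {"xyz": [0,0,0],"spin": 0},
])

```text
time: 3.48
tcp_pos: [0.5372, 0.0976, 0.192]
orientation: [-1.286, -2.866, 0.0]
force: [0.2, 0.5, -1.3]
grip_width: 0.0302
finger_force: 0.0
```

```bash
cat >> h.py <<'E'
from scipy.spatial.transform import Rotation as Ro
def rep(p=None):
    s=get_state(); R=Ro.from_rotvec(s['orientation']).as_matrix()
    th=np.degrees(np.arctan2(R[1,0],R[0,0]))
    print('t',s['time'],'tcp',s['tcp_pos'].round(4),'th',th.round(2),'tilt',R[:,2].round(3),'j',np.round(s['joints'],2),'F',s['force'].round(2),'M',s['wrist_torque'].round(3),'w',round(s['grip_width'],4),'ff',s['finger_force'])
    if p is not None: print('tool shift',(R.T@(np.array(p)-s['tcp_pos'])).round(4))
    return s,R
E
python3 - <<'E'
from h import *
rep([.5371,.0984,.052]); c=cap('wrist','w1')
E
```

```text
t 3.475 tcp [0.5372 0.0976 0.192 ] th 131.65 tilt [-0. -0. -1.] j [ 0.31  0.29 -0.72  1.86  0.22  1.07  0.23] F [ 0.2   0.48 -1.32] M [0.044 0.037 0.027] w 0.0302 ff 0.0
tool shift [0.0006 0.0005 0.14  ]
```

View pics/w1.png

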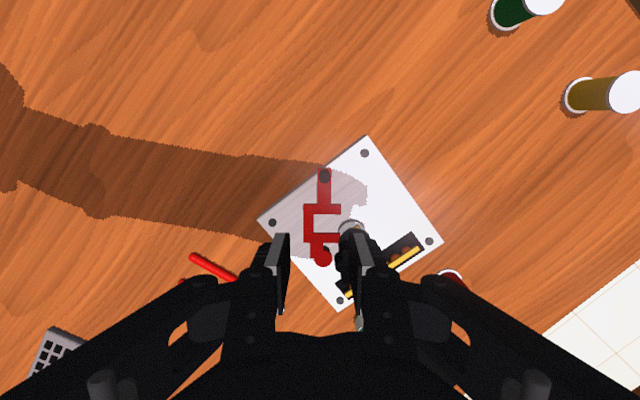

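```bash
python3 - <<'E'
from h import *
c=dict(np.load('pics/w1.npz')); print(w(c,324,176,.064),w(c,324,176))
E
```

```text
[0.53885088 0.10229997 0.064     ] [0.53888199 0.10227023 0.06379565]
```

>>> apply_moves([
  {"xyz": [0,0,0.04],"spin": 0},
  {"xyz": [0,0,0.04],"spin": 0},
  {"xyz": [0,0,0.03],"spin": 0},
  {"xyz": [0,0,0],"spin": 0},
])

```text
time: 4.03
tcp_pos: [0.5359, 0.0976, 0.0805]
orientation: [-1.283, -2.864, 0.003]
force: [0.5, 0.2, 0.5]
grip_width: 0.0298
finger_force: 0.0
```

>>> apply_moves([
  {"xyz": [0,0.003,0.014],"spin": 0},
  {"xyz": [0,0,0.014],"spin": 0},
  {"xyz": [0,0,0],"spin": 0},
  {"xyz": [-0.0007,0.0119,0],"spin": 0.217},
  {"xyz": [-0.0007,0.0119,0],"spin": 0.217},
  {"xyz": [-0.0007,0.0119,0],"spin": 0.217},
  {"xyz": [-0.0007,0.0119,0],"spin": 0.217},
  {"xyz": [-0.0007,0.0119,0],"spin": 0.217},
  {"xyz": [-0.0007,0.0119,0],"spin": 0.217},
  {"xyz": [-0.0007,0.0119,0],"spin": 0.217},
  {"xyz": [-0.0007,0.0119,0],"spin": 0.217},
  {"xyz": [0,0.003,0],"spin": 0},
  {"xyz": [0,0,0],"spin": 0},
])

```text
time: 5.65
tcp_pos: [0.6311, 0.124, 0.0543]
orientation: [-2.41, -2.016, -0.0]
force: [0.6, 0.2, -0.6]
grip_width: 0.0302
finger_force: 0.0
```

```bash
python3 - <<'E'
from h import *
rep([.6249,.1244,.052])
c=cap('top','t2',(230,130,330,240),5)
E
```

```text
t 5.65 tcp [0.6311 0.124  0.0543] th 79.82 tilt [-0.  0. -1.] j [ 0.01  0.55 -0.41  1.77  0.28  0.88 -0.7 ] F [ 0.61  0.21 -0.57] M [0.019 0.024 0.008] w 0.0302 ff 0.0
tool shift [-0.0007 -0.0062  0.0023]
```

>>> apply_moves([
  {"xyz": [0,0.002,0],"spin": 0},
  {"xyz": [0,0.002,0],"spin": 0},
  {"xyz": [0,0,0],"spin": 0},
])

```text
time: 6.08
tcp_pos: [0.6353, 0.1232, 0.0542]
orientation: [-2.412, -2.013, -0.0]
force: [-0.4, 1.0, 0.8]
grip_width: 0.0299
finger_force: 0.0
```

>>> apply_moves([
  {"xyz": [0,0.002,0],"spin": 0},
  {"xyz": [0,0,0],"spin": 0},
])

```text
time: 6.32
tcp_pos: [0.6373, 0.1229, 0.0541]
orientation: [-2.412, -2.012, -0.0]
force: [-1.2, -0.4, -0.3]
grip_width: 0.03
finger_force: 0.0
```

>>> apply_moves([
  {"xyz": [0,0.002,0],"spin": 0},
  {"xyz": [0,0,0],"spin": 0},
])

```text
time: 6.58
tcp_pos: [0.6393, 0.1225, 0.0541]
orientation: [2.412, 2.012, 0.0]
force: [-0.1, 1.2, -0.1]
grip_width: 0.0298
finger_force: 0.0
```

```bash
python3 - <<'E'
from h import *
c=cap('wrist','w2')
E
```

```text
(no output)
```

View pics/w2.png

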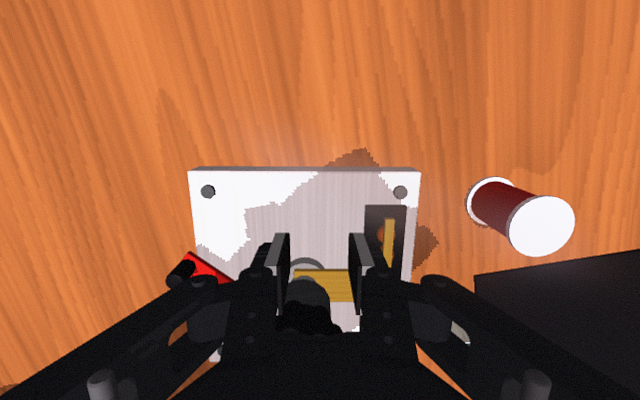

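```bash
python3 - <<'E'
from h import *
c=dict(np.load('pics/w2.npz'));print(w(c,183,268,.064),w(c,183,268))
s,R=rep()
th=np.radians(79.6-38);R=np.array([[np.cos(th),np.sin(th),0],[np.sin(th),-np.cos(th),0],[0,0,-1]])
print(R.T@(np.array([.5206,.085,.05])-s['tcp_pos']))
E
```

```text
[0.54876587 0.10946147 0.064     ] [0.54400406 0.10578601 0.05596733]
t 6.625 tcp [0.6392 0.1225 0.0541] th 79.66 tilt [ 0.  0. -1.] j [ 0.01  0.56 -0.41  1.75  0.28  0.88 -0.69] F [ 0.02 -0.7   0.36] M [-0.005  0.015  0.008] w 0.03 ff 0.0
[-0.11360429 -0.0507215   0.00413586]
```

>>> apply_moves([
  {"xyz": [0,0,-0.03],"spin": 0},
  {"xyz": [0,0,-0.05],"spin": 0},
  {"xyz": [0,0,-0.03],"spin": 0},
  {"xyz": [0,0,0],"spin": 0.317},
  {"xyz": [0,0,0],"spin": 0.317},
  {"xyz": [0,0,0],"spin": 0.317},
  {"xyz": [0,0,0],"spin": 0.317},
  {"xyz": [0,0,0],"spin": 0},
], jaw=0)

```text
time: 7.62
tcp_pos: [0.6391, 0.1227, 0.1642]
orientation: [2.936, 1.118, 0.0]
force: [-0.8, 0.2, -0.2]
grip_width: 0.0003
finger_force: 0.0
```

>>> apply_moves([
  {"xyz": [-0.04,-0.018,0],"spin": 0},
  {"xyz": [-0.04,-0.018,0],"spin": 0},
  {"xyz": [-0.0336,-0.0147,0],"spin": 0},
  {"xyz": [0,0,0.04],"spin": 0},
  {"xyz": [0,0,0.04],"spin": 0},
  {"xyz": [0,0,0.034],"spin": 0},
  {"xyz": [0,0,0],"spin": 0},
  {"xyz": [0,0,0],"spin": 0},
])

```text
time: 8.62
tcp_pos: [0.5212, 0.0852, 0.0513]
orientation: [-2.935, -1.119, -0.002]
force: [-0.1, 0.2, 0.3]
grip_width: -0.0
finger_force: 0.0
```

```bash
python3 - <<'E'
from h import *
rep()
c=cap('wrist','w3')
E
```

```text
t 8.625 tcp [0.5212 0.0852 0.0513] th 41.74 tilt [ 0.001  0.    -1.   ] j [-0.03  0.38 -0.31  2.04  0.17  0.74 -1.28] F [-0.05  0.16  0.35] M [-0.002 -0.04  -0.031] w -0.0 ff 0.0
```

View pics/w3.png

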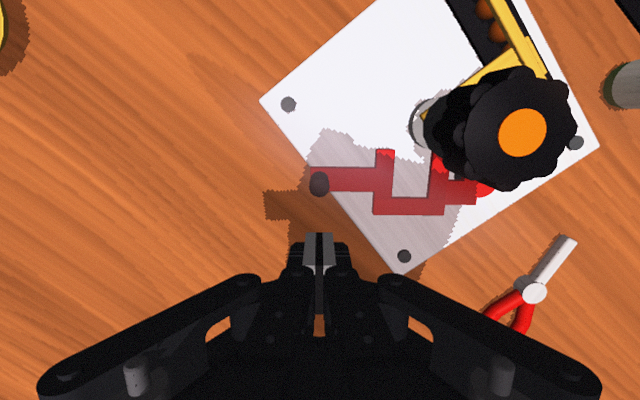

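>>> apply_moves([
  {"xyz": [0.012,-0.002,0],"spin": 0.217},
  {"xyz": [0.012,-0.002,0],"spin": 0.217},
  {"xyz": [0.012,-0.002,0],"spin": 0.217},
  {"xyz": [0.012,-0.002,0],"spin": 0.217},
  {"xyz": [0.012,-0.002,0],"spin": 0.217},
  {"xyz": [0.012,-0.002,0],"spin": 0.217},
  {"xyz": [0.012,-0.002,0],"spin": 0.217},
  {"xyz": [0.012,-0.002,0],"spin": 0.217},
  {"xyz": [0.002,0,0],"spin": 0},
  {"xyz": [0,0,0],"spin": 0},
])

```text
time: 9.93
tcp_pos: [0.6054, 0.1293, 0.0509]
orientation: [-3.129, 0.281, -0.001]
force: [-0.3, 0.3, -0.2]
grip_width: -0.0003
finger_force: 0.0
```

>>> apply_moves([
  {"xyz": [0.003,0,0],"spin": 0},
  {"xyz": [0,0,0],"spin": 0},
])

```text
time: 10.18
tcp_pos: [0.6084, 0.1285, 0.0503]
orientation: [-3.128, 0.285, -0.0]
force: [0.4, -0.3, 1.0]
grip_width: 0.0001
finger_force: 0.0
```

```bash
python3 - <<'E'
from h import *
c=dict(np.load('pics/w3.npz'));print('knob',w(c,522,132),'peg',w(c,319,178))
rep([.6249,.1244,.05])
c=cap('wrist','w4')
E
```

```text
knob [0.61770534 0.06656094 0.11646533] peg [0.54439361 0.10494779 0.06470659]
t 10.175 tcp [0.6084 0.1285 0.0503] th -10.42 tilt [ 0.  0. -1.] j [-0.24  0.5  -0.09  1.84  0.06  0.81 -2.11] F [ 0.43 -0.32  1.02] M [-0.002 -0.054 -0.021] w 0.0001 ff 0.0
tool shift [0.017  0.001  0.0003]
```

View pics/w4.png

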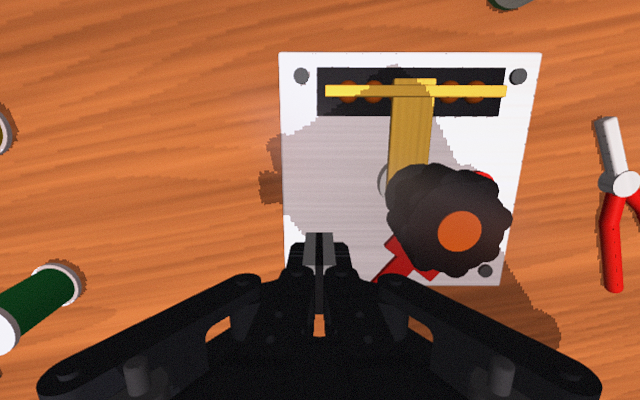

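```bash
python3 - <<'E'
from h import *
c=dict(np.load('pics/w3.npz'))
for u,v in [(312,240),(327,240),(312,236),(327,260),(300,250)]: print('tip3',w(c,u,v).round(4))
c=dict(np.load('pics/w4.npz'))
for u,v in [(312,236),(327,240),(460,232),(400,250)]: print('4',w(c,u,v).round(4))
c=cap('top','t3',(220,120,350,250),4.5)
E
```

```text
tip3 [0.5272 0.094  0.1061]
tip3 [0.5315 0.0885 0.1051]
tip3 [0.527  0.0939 0.101 ]
tip3 [0.5314 0.0891 0.1251]
tip3 [0.52   0.095  0.1067]
4 [0.6196 0.1285 0.0999]
4 [0.6184 0.1215 0.1049]
4 [0.6175 0.0664 0.1172]
4 [0.5745 0.0765 0.0427]
```

View pics/t3.png

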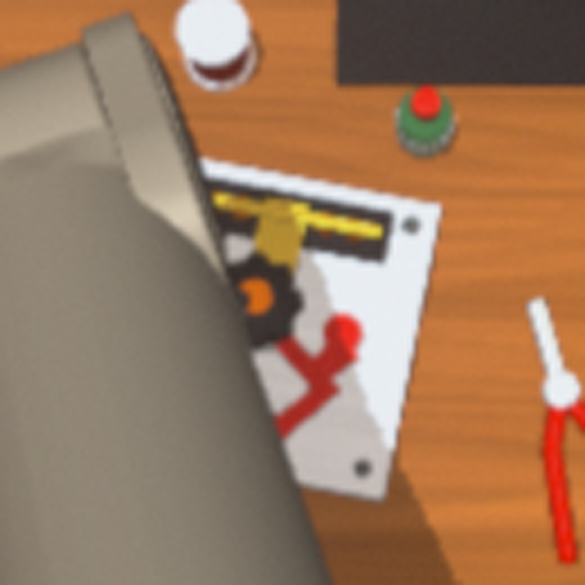

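```bash
python3 - <<'E'
from h import *
c=dict(np.load('pics/w3.npz')); print('cam',np.array(c['world_from_camera']).round(3),c['vfov'],c['cx'],c['cy'])
R=Ro.from_rotvec([-2.935,-1.119,-.002]).as_matrix(); t=np.array([.5212,.0852,.0513])
for v in list(range(228,250,3))+[260,280,300,320,340,380]: print(v,c['z_map'][v,312].round(4),(R.T@(w(c,312,v)-t)).round(4),c['color'][v,312])
print((R.T@(w(c,304,240)-t)).round(4),(R.T@(w(c,335,240)-t)).round(4))
E
```

```text
cam [[ 0.666 -0.719 -0.201  0.572]
 [-0.746 -0.641 -0.179  0.129]
 [ 0.     0.269 -0.963  0.234]
 [ 0.     0.     0.     1.   ]] 67.06113732322211 318.79195322507644 195.86389915531294
228 0.2484 [-0.0253 -0.005   0.0494] [111  58  34]
231 0.2496 [-0.0281 -0.005   0.0499] [110  55  27]
234 0.1452 [ 0.0104 -0.0027 -0.0478] [78 75 77]
237 0.1424 [ 0.0102 -0.0026 -0.0507] [76 75 76]
240 0.1385 [ 0.0104 -0.0025 -0.0548] [79 74 77]
243 0.1357 [ 0.0103 -0.0025 -0.0577] [75 73 74]
246 0.133 [ 0.0101 -0.0024 -0.0605] [77 75 75]
249 0.1301 [ 0.0102 -0.0024 -0.0636] [79 76 76]
260 0.1193 [ 0.0107 -0.0021 -0.0746] [76 72 75]
280 0.1065 [ 0.01   -0.0018 -0.0881] [20 20 22]
300 0.1083 [ 0.0021 -0.0019 -0.0885] [11 13 16]
320 0.112 [-0.0073 -0.002  -0.0872] [18 18 21]
340 0.0779 [ 0.0105 -0.0012 -0.1176] [19 19 19]
380 0.0667 [ 0.0102 -0.0009 -0.1294] [ 9 12 14]
[-0.0366 -0.0118  0.0509] [-0.0363  0.0141  0.0502]
```

>>> apply_moves([
  {"xyz": [-0.005,0,0],"spin": 0},
  {"xyz": [-0.0117,0.0034,0],"spin": -0.217},
  {"xyz": [-0.0117,0.0034,0],"spin": -0.217},
  {"xyz": [-0.0117,0.0034,0],"spin": -0.217},
  {"xyz": [-0.0117,0.0034,0],"spin": -0.217},
  {"xyz": [-0.0117,0.0034,0],"spin": -0.217},
  {"xyz": [-0.0117,0.0034,0],"spin": -0.217},
  {"xyz": [-0.0117,0.0034,0],"spin": -0.217},
  {"xyz": [-0.0117,0.0034,0],"spin": -0.217},
  {"xyz": [0,0,0],"spin": 0},
  {"xyz": [0,0,0.02],"spin": 0},
  {"xyz": [0,0,0.015],"spin": 0},
  {"xyz": [0,0,0.01],"spin": 0},
  {"xyz": [0,0,0],"spin": 0},
])

```text
time: 12.02
tcp_pos: [0.5202, 0.0847, 0.0044]
orientation: [-2.936, -1.116, 0.002]
force: [-0.3, -0.3, -0.2]
grip_width: -0.0001
finger_force: 0.0
```

```bash
python3 - <<'E'
from h import *
s,R=rep()
c=cap('wrist','w5')
for v in range(225,245,2): print(v,w(c,312,v).round(4))
# peg by dark blob near expected
z=c['z_map'];P=np.array([[*w(c,u,v),u,v] for v in range(60,260) for u in range(250,400)])
m=(P[:,2]>.058)&(P[:,2]<.068)&(P[:,4]<225); print(m.sum(),P[m].mean(0).round(4),(R.T@(P[m].mean(0)[:3]-s['tcp_pos'])).round(4))
E
```

```text
t 12.025 tcp [0.5202 0.0847 0.0044] th 41.62 tilt [-0.001 -0.    -1.   ] j [-0.05  0.46 -0.29  2.07  0.21  0.65 -1.32] F [-0.26 -0.3  -0.18] M [-0.008 -0.003 -0.005] w -0.0001 ff 0.0
225 [0.5142 0.0846 0.0017]
227 [0.5128 0.0834 0.0006]
229 [ 5.114e-01  8.220e-02 -4.000e-04]
231 [5.105e-01 8.140e-02 1.000e-04]
233 [0.5258 0.0934 0.0499]
235 [0.5262 0.0936 0.0533]
237 [0.5257 0.0932 0.0542]
239 [0.526  0.0933 0.0573]
241 [0.5259 0.0931 0.059 ]
243 [0.5262 0.0934 0.0621]
639 [5.410000e-01 1.022000e-01 6.410000e-02 3.191737e+02 2.087152e+02] [ 0.0271  0.0007 -0.0597]
```

>>> apply_moves([
  {"xyz": [0.009,0,0],"spin": 0},
  {"xyz": [0.012,-0.001,0],"spin": 0.217},
  {"xyz": [0.012,-0.001,0],"spin": 0.217},
  {"xyz": [0.012,-0.001,0],"spin": 0.217},
  {"xyz": [0.012,-0.001,0],"spin": 0.217},
  {"xyz": [0,0,0],"spin": 0},
])

```text
time: 12.82
tcp_pos: [0.5667, 0.1201, 0.0056]
orientation: [-3.112, -0.428, -0.002]
force: [-0.3, -0.1, 0.9]
grip_width: -0.0
finger_force: 0.0
```

```bash
python3 - <<'E'
from h import *
s,R=rep([.6249,.1244,.05])
c=cap('wrist','w6')
P=np.array([[*w(c,u,v),u,v] for v in range(60,260) for u in range(200,450)])
m=(P[:,2]>.060)&(P[:,2]<.068)&(P[:,4]<229); print(m.sum(),np.median(P[m],0).round(4),(R.T@(np.median(P[m],0)[:3]-s['tcp_pos'])).round(4))
E
```

```text
t 12.825 tcp [0.5667 0.1201 0.0056] th 15.66 tilt [ 0.001  0.    -1.   ] j [-0.18  0.51 -0.17  1.96  0.13  0.69 -1.73] F [-0.27 -0.12  0.89] M [-0.022  0.034  0.007] w -0.0 ff 0.0
tool shift [ 0.0573  0.0115 -0.0444]
826 [6.08e-01 8.52e-02 6.43e-02 4.26e+02 2.02e+02] [ 0.0305  0.0448 -0.0587]
```

>>> apply_moves([
  {"xyz": [0.0104,-0.0013,0],"spin": 0.217},
  {"xyz": [0.0104,-0.0013,0],"spin": 0.217},
  {"xyz": [0.0104,-0.0013,0],"spin": 0.217},
  {"xyz": [0.0104,-0.0013,0],"spin": 0.217},
  {"xyz": [0,0,0],"spin": 0},
  {"xyz": [0,0,0],"spin": 0},
])

```text
time: 13.62
tcp_pos: [0.6038, 0.1301, 0.0048]
orientation: [-3.128, 0.28, 0.005]
force: [-10.6, 9.0, 3.0]
grip_width: -0.0001
finger_force: 0.0
```

```bash
python3 - <<'E'
from h import *
s,R=rep([.6249,.1244,.05])
c=cap('wrist','w7')
E
```

```text
t 13.625 tcp [0.6038 0.1301 0.0048] th -10.22 tilt [-0.003  0.001 -1.   ] j [-0.27  0.55 -0.06  1.87  0.04  0.72 -2.1 ] F [-10.64   9.     2.97] M [ 1.266  1.756 -0.466] w -0.0001 ff 0.0
tool shift [ 0.0216  0.0018 -0.0452]
```

View pics/w7.png

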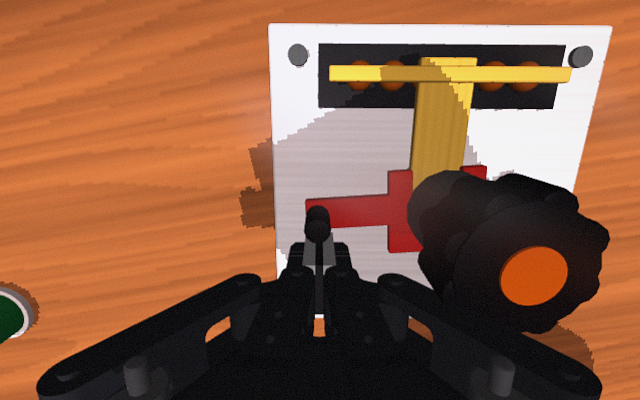

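>>> apply_moves([
  {"xyz": [-0.005,-0.003,0],"spin": 0},
  {"xyz": [-0.01,-0.005,0],"spin": 0},
  {"xyz": [0,0,-0.03],"spin": 0},
  {"xyz": [0,0,-0.05],"spin": 0},
  {"xyz": [0,0,-0.05],"spin": 0},
  {"xyz": [0,0,-0.03],"spin": 0},
  {"xyz": [0,0,0],"spin": 0},
], jaw=1)

```text
time: 14.55
tcp_pos: [0.5939, 0.1392, 0.1679]
orientation: [-3.127, 0.284, -0.007]
force: [0.4, -0.6, 0.2]
grip_width: 0.0855
finger_force: 0.0
```

```bash
python3 - <<'E'
from h import *
s,R=rep([.6165,.066,.16])
c=cap('wrist','w8')
P=np.array([[*w(c,u,v),u,v] for v in range(0,400) for u in range(0,640)])
m=(P[:,2]>.100)&(P[:,2]<.125)&(np.hypot(P[:,0]-.6165,P[:,1]-.066)<.04)
Q=P[m]; print(m.sum(),Q[:,:3].mean(0),(Q[:,:2].max(0)+Q[:,:2].min(0))/2,np.percentile(Q[:,2],[50,95]))
col=c['color'].astype(int); o=(col[...,0]>150)&(col[...,2]<80)&(col[...,1]<150)&(abs(np.indices((400,640))[1]-0)>=0)
oo=o.ravel()&m; print('orange',P[oo].mean(0).round(4))
# radial profile for lobes
d=Q[:,:2]-np.array(P[oo].mean(0)[:2]); a=np.degrees(np.arctan2(d[:,1],d[:,0])); r=np.hypot(*d.T)
t=(Q[:,2]>np.percentile(Q[:,2],50)-.003)
for k in range(-180,180,5):
    q=t&(abs((a-k+180)%360-180)<2.5); print(k,(r[q].max()*1e3).round(1) if q.any() else None,end='; ')
E
```

```text
t 14.55 tcp [0.5939 0.1392 0.1679] th -10.39 tilt [ 0.004  0.001 -1.   ] j [-0.29  0.34 -0.06  1.78  0.02  1.01 -2.11] F [ 0.45 -0.64  0.19] M [-0.018  0.02  -0.004] w 0.0855 ff 0.0
tool shift [0.0354 0.068  0.0079]
2688 [0.61918571 0.06779542 0.11090187] [0.61819059 0.06695856] [0.11120819 0.11352421]
orange [6.176000e-01 6.630000e-02 1.132000e-01 4.032580e+02 1.534226e+02]
-180 20.6; -175 20.1; -170 22.3; -165 23.0; -160 23.8; -155 23.6; -150 22.2; -145 21.6; -140 19.8; -135 19.8; -130 20.2; -125 21.7; -120 22.9; -115 23.7; -110 23.2; -105 22.7; -100 21.5; -95 20.2; -90 20.1; -85 20.4; -80 21.5; -75 23.2; -70 23.9; -65 24.0; -60 23.9; -55 22.0; -50 20.1; -45 20.7; -40 20.5; -35 22.6; -30 24.2; -25 24.5; -20 24.2; -15 23.3; -10 23.2; -5 20.9; 0 21.2; 5 21.0; 10 22.5; 15 23.8; 20 24.9; 25 25.0; 30 23.9; 35 22.4; 40 21.2; 45 21.4; 50 21.9; 55 22.6; 60 24.6; 65 25.0; 70 23.6; 75 24.0; 80 22.3; 85 20.9; 90 21.0; 95 21.4; 100 23.7; 105 24.6; 110 24.6; 115 23.9; 120 23.5; 125 20.5; 130 20.6; 135 20.8; 140 21.3; 145 22.5; 150 23.7; 155 23.9; 160 23.7; 165 23.3; 170 22.2; 175 20.3;
```

View pics/w8.png

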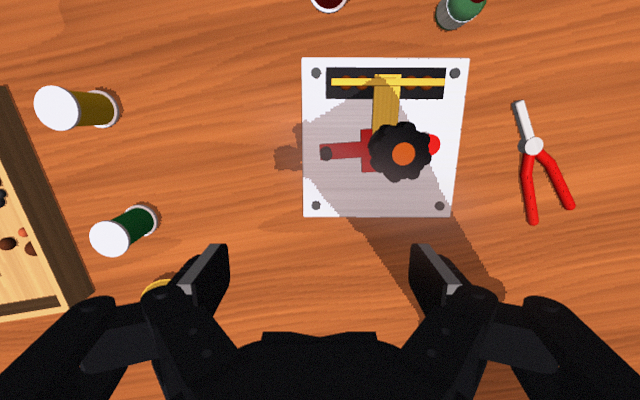

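>>> apply_moves([
  {"xyz": [0,0,0],"spin": -0.328},
  {"xyz": [0,0,0],"spin": -0.328},
  {"xyz": [0,0,0],"spin": -0.328},
  {"xyz": [0,0,0],"spin": -0.328},
  {"xyz": [0,0,0],"spin": -0.328},
  {"xyz": [0,0,0],"spin": -0.328},
  {"xyz": [0,0,0],"spin": -0.328},
  {"xyz": [0,0,0],"spin": -0.328},
  {"xyz": [0,0,0],"spin": -0.328},
  {"xyz": [0,0,0],"spin": -0.328},
  {"xyz": [-0.036,0.013,0],"spin": 0},
  {"xyz": [-0.036,0.013,0],"spin": 0},
  {"xyz": [0,0,0.03],"spin": 0},
  {"xyz": [0,0,0.03],"spin": 0},
  {"xyz": [0,0,0],"spin": 0},
  {"xyz": [0,0,0],"spin": 0},
])

```text
time: 16.6
tcp_pos: [0.6164, 0.0663, 0.1055]
orientation: [-2.26, -2.182, -0.0]
force: [-0.0, 0.9, 0.4]
grip_width: 0.0856
finger_force: 0.0
```

```bash
cat >> h.py <<'E'
def knob(c,s,R,c0=(.6175,.0663)):
    T=R.T; V,U=np.mgrid[0:400,0:640]; P=np.array([[*w(c,u,v)] for v in range(400) for u in range(640)])
    col=c['color'].astype(int).reshape(-1,3)
    o=(col[:,0]>120)&(col[:,2]<90)&(col[:,1]>40)&(col[:,0]>1.5*col[:,1])&(abs(P[:,2]-.11)<.02)&(np.hypot(P[:,0]-c0[0],P[:,1]-c0[1])<.04)
    if o.any(): print('orange',o.sum(),P[o].mean(0).round(4),'tool',((P[o].mean(0)-s['tcp_pos'])@R).round(4))
    return P
E
python3 - <<'E'
from h import *
s,R=rep([.6175,.0663,.042])
c=cap('wrist','w9'); P=knob(c,s,R)
L=(P-s['tcp_pos'])@R
m=(abs(L[:,0])<.03)&(L[:,2]<-.035)&(L[:,2]>-.1)&(abs(L[:,1])<.06)&(P[:,2]>.13)
for sg in (-1,1):
    q=L[m&(L[:,1]*sg>0)]; print(sg,q.min(0).round(4),q.max(0).round(4)) if len(q) else None
E
```

```text
t 16.6 tcp [0.6164 0.0663 0.1055] th 87.98 tilt [-0.  0. -1.] j [ 0.05  0.45 -0.34  1.8   0.18  0.93 -0.4 ] F [-0.02  0.91  0.42] M [-0.024 -0.007  0.01 ] w 0.0856 ff 0.0
tool shift [0.     0.0012 0.0635]
orange 641 [0.6174 0.0665 0.1132] tool [ 0.0003  0.0011 -0.0077]
-1 [-0.0123 -0.06   -0.1   ] [ 0.0131 -0.0415 -0.0529]
1 [-0.0126  0.0409 -0.1   ] [ 0.0133  0.06   -0.0528]
```

View pics/w9.png

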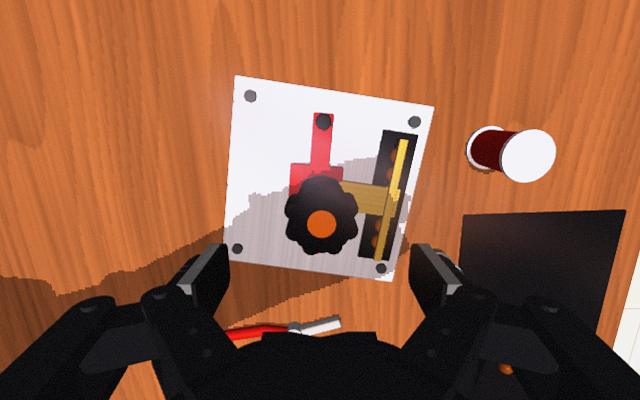

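>>> apply_moves([
  {"xyz": [0,0.0012,0.02],"spin": 0},
  {"xyz": [0,0,0.02],"spin": 0},
  {"xyz": [0,0,0.0235],"spin": 0},
  {"xyz": [0,0,0],"spin": 0},
  {"xyz": [0,0,0],"spin": 0},
])

```text
time: 17.27
tcp_pos: [0.6177, 0.0662, 0.0419]
orientation: [-2.261, -2.181, -0.0]
force: [0.1, 0.3, -0.4]
grip_width: 0.0857
finger_force: 0.0
```

```bash
python3 - <<'E'
from h import *
s,R=rep([.6175,.0663,.042])
c=cap('wrist','w10'); P=knob(c,s,R)
L=(P-s['tcp_pos'])@R
m=(abs(L[:,0])<.03)&(L[:,2]<-.035)&(L[:,2]>-.1)&(abs(L[:,1])<.06)&(P[:,2]>.08)&(abs(L[:,1])>.03)
for sg in (-1,1):
    q=L[m&(L[:,1]*sg>0)]; print(sg,q.min(0).round(4),q.max(0).round(4)) if len(q) else None
E
```

```text
t 17.275 tcp [0.6177 0.0662 0.0419] th 87.95 tilt [-0.  0. -1.] j [ 0.03  0.52 -0.32  1.83  0.22  0.82 -0.43] F [ 0.08  0.27 -0.43] M [0.015 0.022 0.022] w 0.0857 ff 0.0
tool shift [ 0.0001 -0.0002 -0.0001]
orange 1334 [0.6175 0.0666 0.1132] tool [ 0.0004 -0.0002 -0.0714]
-1 [-0.0126 -0.0599 -0.1   ] [ 0.0134 -0.0414 -0.0528]
1 [-0.0126  0.0406 -0.1   ] [ 0.0132  0.06   -0.0524]
```

>>> apply_moves([
  {"xyz": [0,0,0],"spin": 0},
  {"xyz": [0,0,0],"spin": 0},
  {"xyz": [0,0,0],"spin": 0},
  {"xyz": [0,0,0],"spin": 0},
  {"xyz": [0,0,0],"spin": 0},
  {"xyz": [0,0,0],"spin": 0},
], jaw=0, newtons=25)

```text
time: 18.08
tcp_pos: [0.618, 0.0661, 0.0419]
orientation: [2.26, 2.181, 0.001]
force: [4.0, -0.5, 3.4]
grip_width: 0.0467
finger_force: 26.7
```

```bash
python3 -c "
from h import *
rep()"
```

```text
t 18.075 tcp [0.618  0.0661 0.0419] th 87.95 tilt [ 0.001  0.    -1.   ] j [ 0.03  0.52 -0.32  1.83  0.22  0.82 -0.43] F [ 3.99 -0.47  3.35] M [-0.094 -0.89   0.058] w 0.0467 ff 26.71185004459744
```

>>> apply_moves([
  {"xyz": [0,0.0003,0.001],"spin": 0},
  {"xyz": [0,0,0],"spin": 0},
])

```text
time: 18.32
tcp_pos: [0.6179, 0.066, 0.0405]
orientation: [2.261, 2.181, 0.0]
force: [4.7, -0.4, 1.8]
grip_width: 0.0461
finger_force: 26.5
```

>>> apply_moves([
  {"xyz": [0,0,0.001],"spin": 0},
  {"xyz": [0,0,0],"spin": 0},
])

```text
time: 18.58
tcp_pos: [0.6179, 0.066, 0.0395]
orientation: [2.261, 2.181, 0.0]
force: [4.9, -0.1, 0.0]
grip_width: 0.0463
finger_force: 26.5
```

>>> apply_moves([
  {"xyz": [0,0.0005,0.001],"spin": 0},
  {"xyz": [0,0,0],"spin": 0},
])

```text
time: 18.82
tcp_pos: [0.618, 0.066, 0.0384]
orientation: [-2.26, -2.181, 0.001]
force: [1.9, -0.2, 1.8]
grip_width: 0.0462
finger_force: 26.5
```

>>> apply_moves([
  {"xyz": [0,0,0.001],"spin": 0},
  {"xyz": [0,0,0],"spin": 0},
])

```text
time: 19.08
tcp_pos: [0.6181, 0.0661, 0.038]
orientation: [-2.261, -2.181, 0.0]
force: [-1.4, -0.5, 10.0]
grip_width: 0.0468
finger_force: 27.1
```

>>> apply_moves([
  {"xyz": [0,0,0.001],"spin": 0},
  {"xyz": [0,0,0],"spin": 0},
])

```text
time: 19.32
tcp_pos: [0.6183, 0.0661, 0.0377]
orientation: [2.261, 2.181, 0.0]
force: [-5.6, -1.2, 21.5]
grip_width: 0.0466
finger_force: 27.9
```

>>> apply_moves([
  {"xyz": [0,-0.0003,-0.0012],"spin": 0},
  {"xyz": [0,0,0],"spin": 0},
])

```text
time: 19.58
tcp_pos: [0.6181, 0.066, 0.0381]
orientation: [2.261, 2.181, 0.0]
force: [-0.6, -0.6, 8.2]
grip_width: 0.0467
finger_force: 26.7
```

>>> apply_moves([
  {"xyz": [0,0,-0.0002],"spin": -0.15},
  {"xyz": [0,0,-0.0002],"spin": -0.15},
  {"xyz": [0,0,0],"spin": 0},
])

```text
time: 19.95
tcp_pos: [0.6182, 0.0661, 0.0384]
orientation: [-2.081, -2.353, -0.001]
force: [2.3, -0.3, 6.4]
grip_width: 0.0469
finger_force: 26.7
```

```bash
python3 -c "
from h import *
rep()"
```

```text
t 19.95 tcp [0.6182 0.0661 0.0384] th 97.02 tilt [ 0.  0. -1.] j [ 0.06  0.53 -0.35  1.83  0.24  0.82 -0.29] F [ 2.29 -0.32  6.35] M [ 0.05  -0.339  0.011] w 0.0469 ff 26.650822770316154
```

>>> apply_moves([
  {"xyz": [0,0,-0.0002],"spin": -0.15},
  {"xyz": [0,0,-0.0002],"spin": -0.15},
  {"xyz": [0,0,-0.0002],"spin": -0.15},
  {"xyz": [0,0,0],"spin": 0},
])

```text
time: 20.45
tcp_pos: [0.6184, 0.0662, 0.039]
orientation: [1.791, 2.581, 0.001]
force: [2.5, 0.9, 6.1]
grip_width: 0.0464
finger_force: 26.6
```

>>> apply_moves([
  {"xyz": [0,0,-0.0002],"spin": -0.15},
  {"xyz": [0,0,-0.0002],"spin": -0.15},
  {"xyz": [0,0,-0.0002],"spin": -0.15},
  {"xyz": [0,0,0],"spin": 0},
])

```text
time: 20.95
tcp_pos: [0.6186, 0.0663, 0.0397]
orientation: [1.477, 2.772, 0.002]
force: [5.2, 1.4, 4.3]
grip_width: 0.0467
finger_force: 26.6
```

>>> apply_moves([
  {"xyz": [0,0.0004,-0.0001],"spin": -0.15},
  {"xyz": [0,0,-0.0001],"spin": -0.15},
  {"xyz": [0,0,-0.0002],"spin": -0.15},
  {"xyz": [0,0,0],"spin": 0},
])

```text
time: 21.45
tcp_pos: [0.6189, 0.0666, 0.0402]
orientation: [1.142, 2.926, 0.002]
force: [3.6, 2.1, 6.9]
grip_width: 0.0466
finger_force: 26.6
```

```bash
python3 -c "
from h import *
rep()"
```

```text
t 21.45 tcp [0.6189 0.0666 0.0402] th 137.37 tilt [ 0.001  0.001 -1.   ] j [ 0.18  0.56 -0.52  1.82  0.36  0.85  0.32] F [3.58 2.09 6.87] M [ 0.386 -0.924 -0.037] w 0.0466 ff 26.645460241707042
```

>>> apply_moves([
  {"xyz": [0,0.0003,-0.0002],"spin": -0.15},
  {"xyz": [0,0,-0.0002],"spin": -0.15},
  {"xyz": [0,0,-0.0002],"spin": -0.15},
  {"xyz": [0,0,0],"spin": 0},
])

```text
time: 21.95
tcp_pos: [0.6191, 0.0669, 0.0408]
orientation: [0.79, 3.04, 0.002]
force: [4.3, 2.1, 6.6]
grip_width: 0.0463
finger_force: 26.7
```

>>> apply_moves([
  {"xyz": [0,0,-0.0002],"spin": -0.15},
  {"xyz": [0,0,-0.0002],"spin": -0.15},
  {"xyz": [0,0,0],"spin": 0},
])

```text
time: 22.32
tcp_pos: [0.6191, 0.067, 0.0412]
orientation: [0.549, 3.092, 0.002]
force: [4.5, 1.9, 7.7]
grip_width: 0.0465
finger_force: 26.7
```

>>> apply_moves([
  {"xyz": [-0.0003,0.0001,-0.0002],"spin": -0.15},
  {"xyz": [0,0,-0.0002],"spin": -0.15},
  {"xyz": [0,0,0],"spin": 0},
])

```text
time: 22.7
tcp_pos: [0.6192, 0.0673, 0.0416]
orientation: [0.304, 3.126, 0.002]
force: [2.7, 2.6, 7.4]
grip_width: 0.0463
finger_force: 26.8
```

```bash
python3 -c "
from h import *
rep()"
```

```text
t 22.7 tcp [0.6192 0.0673 0.0416] th 168.89 tilt [ 0.001  0.001 -1.   ] j [ 0.27  0.59 -0.65  1.82  0.45  0.89  0.8 ] F [2.65 2.62 7.45] M [ 0.84  -0.74   0.048] w 0.0463 ff 26.79612176172668
```

Turned 1.41 rad; the drop should come soon.

>>> apply_moves([
  {"xyz": [0,0.0001,-0.0001],"spin": -0.12},
  {"xyz": [0,0,-0.0002],"spin": -0.12},
  {"xyz": [0,0,0],"spin": 0},
])

```text
time: 23.08
tcp_pos: [0.6193, 0.0674, 0.0416]
orientation: [0.107, 3.139, 0.002]
force: [5.2, 3.6, 3.6]
grip_width: 0.0463
finger_force: 26.6
```

>>> apply_moves([
  {"xyz": [0,0,-0.0001],"spin": -0.12},
  {"xyz": [0,0,-0.0001],"spin": 0},
])

```text
time: 23.32
tcp_pos: [0.6192, 0.0675, 0.0416]
orientation: [0.009, 3.141, 0.002]
force: [6.3, 4.6, -0.9]
grip_width: 0.0466
finger_force: 26.3
```

>>> apply_moves([
  {"xyz": [-0.0003,0.0003,0.001],"spin": 0},
  {"xyz": [0,0,0],"spin": 0},
])

```text
time: 23.58
tcp_pos: [0.6193, 0.0676, 0.0407]
orientation: [0.01, 3.141, 0.001]
force: [3.6, 3.1, 3.2]
grip_width: 0.0464
finger_force: 26.7
```

>>> apply_moves([
  {"xyz": [0,0,0.0005],"spin": 0},
  {"xyz": [0,0,0],"spin": 0},
])

```text
time: 23.82
tcp_pos: [0.6194, 0.0677, 0.0405]
orientation: [0.01, 3.141, 0.001]
force: [3.7, 4.8, 6.2]
grip_width: 0.0463
finger_force: 26.9
```

>>> apply_moves([
  {"xyz": [0,0,0.001],"spin": 0},
  {"xyz": [0,0,0],"spin": 0},
])

```text
time: 24.08
tcp_pos: [0.6194, 0.0678, 0.0395]
orientation: [0.009, 3.141, 0.001]
force: [3.0, 4.5, 4.8]
grip_width: 0.0461
finger_force: 27.1
```

```bash
python3 - <<'E'
from h import *
s,R=rep(); c=cap('wrist','w11'); P=knob(c,s,R)
E
```

```text
t 24.075 tcp [0.6194 0.0678 0.0395] th 179.66 tilt [ 0.001  0.001 -1.   ] j [ 0.3   0.61 -0.69  1.81  0.48  0.89  0.96] F [3.01 4.47 4.79] M [ 0.843 -0.748  0.065] w 0.0461 ff 27.05822439864278
orange 1333 [0.6173 0.0664 0.1104] tool [ 0.0021 -0.0013 -0.0709]
```

>>> apply_moves([
  {"xyz": [0,0,0.001],"spin": 0},
  {"xyz": [0,0,0.001],"spin": 0},
  {"xyz": [0,0,0],"spin": 0},
])

```text
time: 24.5
tcp_pos: [0.6192, 0.0675, 0.037]
orientation: [0.01, 3.142, 0.001]
force: [5.9, 4.3, -1.6]
grip_width: 0.0465
finger_force: 26.2
```

>>> apply_moves([
  {"xyz": [0,0,0.001],"spin": 0},
  {"xyz": [0,0,0.0005],"spin": 0},
  {"xyz": [0,0,0],"spin": 0},
])

```text
time: 24.88
tcp_pos: [0.6192, 0.0675, 0.0355]
orientation: [0.01, 3.142, 0.001]
force: [4.5, 3.9, 1.6]
grip_width: 0.0459
finger_force: 26.3
```

>>> apply_moves([
  {"xyz": [0,0,0.0007],"spin": 0},
  {"xyz": [0,0,0],"spin": 0},
])

```text
time: 25.12
tcp_pos: [0.6193, 0.0675, 0.035]
orientation: [0.009, 3.141, 0.001]
force: [4.6, 3.2, 2.1]
grip_width: 0.0465
finger_force: 26.3
```

>>> apply_moves([
  {"xyz": [0,0,0.0006],"spin": 0},
  {"xyz": [0,0,0],"spin": 0},
])

```text
time: 25.38
tcp_pos: [0.6193, 0.0675, 0.0348]
orientation: [0.009, 3.141, 0.001]
force: [1.6, 4.2, 8.0]
grip_width: 0.0465
finger_force: 26.8
```

>>> apply_moves([
  {"xyz": [0,0,0.0001],"spin": 0.15},
  {"xyz": [0,0,0.0002],"spin": 0.15},
  {"xyz": [0,0,0],"spin": 0},
])

```text
time: 25.75
tcp_pos: [0.6193, 0.0673, 0.0345]
orientation: [0.258, 3.131, 0.0]
force: [2.2, 1.6, 6.7]
grip_width: 0.0464
finger_force: 26.4
```

```bash
python3 - <<'E'
from h import *
s,R=rep(); c=cap('wrist','w12'); P=knob(c,s,R)
E
```

```text
t 25.75 tcp [0.6193 0.0673 0.0345] th 170.59 tilt [ 0.  0. -1.] j [ 0.27  0.6  -0.65  1.82  0.46  0.88  0.81] F [2.24 1.56 6.68] M [ 0.735 -0.474 -0.136] w 0.0464 ff 26.391603976953775
orange 1327 [0.6173 0.0664 0.1053] tool [ 0.0018 -0.0011 -0.0708]
```

>>> apply_moves([
  {"xyz": [0.0003,-0.0002,0.0002],"spin": 0.15},
  {"xyz": [0,0,0.0002],"spin": 0.15},
  {"xyz": [0,0,0],"spin": 0},
])

```text
time: 26.18
tcp_pos: [0.6192, 0.067, 0.0341]
orientation: [0.503, 3.1, 0.001]
force: [2.9, 2.2, 7.1]
grip_width: 0.0464
finger_force: 26.4
```

```bash
python3 - <<'E'
from h import *
rep()
E
```

```text
t 26.175 tcp [0.6192 0.067  0.0341] th 161.59 tilt [ 0.001  0.    -1.   ] j [ 0.25  0.59 -0.61  1.82  0.43  0.87  0.68] F [2.92 2.19 7.14] M [ 0.674 -0.853 -0.147] w 0.0464 ff 26.352974181063473
```

>>> apply_moves([
  {"xyz": [0,0,0.0002],"spin": 0.15},
  {"xyz": [0,0,0.0002],"spin": 0.15},
  {"xyz": [0,0,0.0002],"spin": 0.15},
  {"xyz": [0,0,0.0002],"spin": 0.15},
  {"xyz": [0,0,0],"spin": 0},
])

```text
time: 26.8
tcp_pos: [0.6191, 0.0667, 0.0333]
orientation: [0.982, 2.984, -0.0]
force: [1.7, 0.1, 6.8]
grip_width: 0.0464
finger_force: 26.4
```

```bash
python3 - <<'E'
from h import *
rep()
E
```

```text
t 26.8 tcp [0.6191 0.0667 0.0333] th 143.57 tilt [ 0. -0. -1.] j [ 0.2   0.58 -0.54  1.82  0.38  0.85  0.41] F [1.65 0.1  6.77] M [ 0.349 -0.63  -0.043] w 0.0464 ff 26.39024938456714
```

Running freely. Continue.

>>> apply_moves([
  {"xyz": [0,0,0.0002],"spin": 0.15},
  {"xyz": [0,0,0.0002],"spin": 0.15},
  {"xyz": [0,0,0.0002],"spin": 0.15},
  {"xyz": [0,0,0.0002],"spin": 0.15},
  {"xyz": [0,0,0],"spin": 0},
])

```text
time: 27.42
tcp_pos: [0.6188, 0.0664, 0.0324]
orientation: [1.437, 2.794, -0.001]
force: [0.0, -0.5, 7.4]
grip_width: 0.0463
finger_force: 26.4
```

>>> apply_moves([
  {"xyz": [0,0,0.0002],"spin": 0.15},
  {"xyz": [0,0,0.0002],"spin": 0.15},
  {"xyz": [0,0,0.0002],"spin": 0.15},
  {"xyz": [0,0,0.0002],"spin": 0.15},
  {"xyz": [0,0,0],"spin": 0},
])

```text
time: 28.05
tcp_pos: [0.6184, 0.0662, 0.0315]
orientation: [-1.856, -2.534, 0.002]
force: [-1.4, -1.4, 8.3]
grip_width: 0.0463
finger_force: 26.5
```

```bash
python3 - <<'E'
from h import *
rep()
E
```

```text
t 28.05 tcp [0.6184 0.0662 0.0315] th 107.56 tilt [-0.001 -0.001 -1.   ] j [ 0.09  0.55 -0.39  1.83  0.28  0.81 -0.14] F [-1.36 -1.39  8.33] M [-0.191  0.001 -0.071] w 0.0463 ff 26.538592174183577
```

>>> apply_moves([
  {"xyz": [0,0,0.0002],"spin": 0.15},
  {"xyz": [0,0,0.0002],"spin": 0.15},
  {"xyz": [0,0,0.0002],"spin": 0.15},
  {"xyz": [0,0,0.0002],"spin": 0.15},
  {"xyz": [0,0,0],"spin": 0},
])

```text
time: 28.68
tcp_pos: [0.6181, 0.0662, 0.0308]
orientation: [-2.23, -2.213, 0.003]
force: [-4.1, -2.5, 12.6]
grip_width: 0.0465
finger_force: 26.7
```

```bash
python3 - <<'E'
from h import *
rep()
E
```

```text
t 28.675 tcp [0.6181 0.0662 0.0308] th 89.56 tilt [-0.001 -0.001 -1.   ] j [ 0.03  0.54 -0.31  1.84  0.22  0.8  -0.41] F [-4.07 -2.55 12.6 ] M [-0.215  0.673 -0.066] w 0.0465 ff 26.70397884445265
```

>>> apply_moves([
  {"xyz": [0,-0.0002,0],"spin": 0.15},
  {"xyz": [0,0,0.0001],"spin": 0.15},
  {"xyz": [0,0,0],"spin": 0},
])

```text
time: 29.05
tcp_pos: [0.6179, 0.0661, 0.0307]
orientation: [-2.397, -2.031, 0.002]
force: [-4.2, -1.6, 13.9]
grip_width: 0.0463
finger_force: 26.7
```

```bash
python3 - <<'E'
from h import *
s,R=rep(); c=cap('wrist','w13'); P=knob(c,s,R)
E
```

```text
t 29.05 tcp [0.6179 0.0661 0.0307] th 80.56 tilt [-0.001 -0.001 -1.   ] j [ 0.    0.54 -0.28  1.84  0.2   0.79 -0.54] F [-4.15 -1.57 13.91] M [-0.336  0.672 -0.085] w 0.0463 ff 26.706836158409715
orange 1330 [0.6175 0.0666 0.1016] tool [ 0.0003 -0.0006 -0.0709]
```

>>> apply_moves([
  {"xyz": [0,-0.0002,-0.0003],"spin": 0.1},
  {"xyz": [0,0,-0.0002],"spin": 0.1},
  {"xyz": [0,0,0],"spin": 0},
])

```text
time: 29.48
tcp_pos: [0.6177, 0.0661, 0.0308]
orientation: [-2.499, -1.904, 0.003]
force: [-1.5, -1.4, 6.4]
grip_width: 0.0465
finger_force: 26.2
```

```bash
python3 - <<'E'
from h import *
rep()
E
```

```text
t 29.475 tcp [0.6177 0.0661 0.0308] th 74.62 tilt [-0.001 -0.001 -1.   ] j [-0.02  0.53 -0.25  1.84  0.18  0.79 -0.63] F [-1.47 -1.39  6.37] M [-0.345  0.192 -0.107] w 0.0465 ff 26.214891630224884
```

>>> apply_moves([
  {"xyz": [0,0,0],"spin": 0.15},
  {"xyz": [0,0,0],"spin": 0.15},
  {"xyz": [0,0,0],"spin": 0},
])

```text
time: 29.85
tcp_pos: [0.6175, 0.0663, 0.0308]
orientation: [-2.64, -1.702, 0.003]
force: [-2.5, -2.1, 7.7]
grip_width: 0.0462
finger_force: 26.3
```

```bash
python3 - <<'E'
from h import *
rep()
E
```

```text
t 29.85 tcp [0.6175 0.0663 0.0308] th 65.6 tilt [-0.002 -0.001 -1.   ] j [-0.05  0.53 -0.21  1.84  0.15  0.79 -0.77] F [-2.5  -2.14  7.72] M [-0.301  0.426 -0.153] w 0.0462 ff 26.294976810459048
```

>>> apply_moves([
  {"xyz": [0,0,0],"spin": 0.15},
  {"xyz": [0,0,0],"spin": 0.15},
  {"xyz": [0,0,0],"spin": 0},
])

```text
time: 30.22
tcp_pos: [0.6173, 0.0663, 0.0308]
orientation: [-2.766, -1.489, 0.003]
force: [-3.1, 0.0, 8.2]
grip_width: 0.0464
finger_force: 26.3
```

```bash
python3 - <<'E'
from h import *
s,R=rep(); c=cap('wrist','w14'); P=knob(c,s,R)
E
```

```text
t 30.225 tcp [0.6173 0.0663 0.0308] th 56.61 tilt [-0.002 -0.001 -1.   ] j [-0.08  0.53 -0.18  1.85  0.13  0.78 -0.9 ] F [-3.11  0.01  8.2 ] M [-0.165  0.669 -0.144] w 0.0464 ff 26.341935556847602
orange 1330 [0.6175 0.0667 0.1017] tool [ 0.0002 -0.0001 -0.0709]
```

```bash
python3 - <<'E'
from h import *
from scipy.spatial.transform import Rotation as Ro
for n,th in (('w11',179.66),('w12',170.59),('w13',80.56),('w14',56.61)):
    c=dict(np.load(f'pics/{n}.npz'))
    P=np.array([w(c,u,v) for v in range(120,400) for u in range(150,500)])
    col=c['color'][120:400,150:500].reshape(-1,3).astype(int)
    o=(col[:,0]>120)&(col[:,2]<90)&(col[:,1]>40)&(col[:,0]>1.5*col[:,1])&(P[:,2]>.09)&(P[:,2]<.12)&(np.hypot(P[:,0]-.6175,P[:,1]-.0663)<.02)
    k=P[o].mean(0); d=P-k; r=np.hypot(d[:,0],d[:,1]); a=np.degrees(np.arctan2(d[:,1],d[:,0]))
    m=(d[:,2]>-.006)&(d[:,2]<.003)&(r<.0275)&(r>.012)
    A=np.arange(-180,180,3); rr=np.array([r[m&(abs((a-x+180)%360-180)<2)].max(initial=0) for x in A])
    rel=(A-th+180)%360-180   # angle relative to tool x
    g=(abs(rel)<60)&(rr>.018); ph=np.angle((rr[g]-rr[g].mean())@np.exp(8j*np.radians(rel[g])))
    print(n,g.sum(),'lobe rel tool x mod45',np.degrees(ph)/8, (rr[g]*1e3).round(1))
E
```

```text
w11 40 lobe rel tool x mod45 -20.596452919110863 [21.2 21.2 21.4 22.3 23.6 24.1 24.9 24.9 25.1 25.1 24.5 23.9 22.6 21.6
 21.2 21.2 21.1 21.  22.6 23.2 24.3 24.2 23.5 22.2 20.7 20.9 21.1 20.9
 21.4 23.  24.2 24.7 24.9 25.2 25.  24.5 23.9 23.3 21.9 21.2]
w12 40 lobe rel tool x mod45 -20.225376032552305 [22.  23.6 24.8 25.  25.  25.  24.9 24.9 23.8 23.3 21.8 21.1 21.3 21.2
 21.3 22.8 23.7 24.5 23.9 23.5 22.4 21.1 21.  21.2 21.2 21.2 22.9 24.1
 24.5 25.  25.2 24.8 24.7 24.7 23.5 22.7 21.2 21.3 21.3 21.1]
w13 40 lobe rel tool x mod45 -20.35767432472177 [24.4 23.9 23.6 22.9 21.1 20.8 21.  20.8 22.3 23.2 24.2 24.3 24.8 24.9
 25.  24.4 24.3 23.3 22.8 21.2 21.4 21.4 21.  22.6 23.6 24.4 24.9 25.
 25.1 24.8 24.3 24.3 23.4 21.9 21.1 21.  21.  21.5 22.9 23.6]
w14 40 lobe rel tool x mod45 -20.377739075187666 [24.3 24.3 23.5 22.5 20.8 21.1 21.1 20.9 21.  23.4 23.8 24.6 24.7 24.9
 24.7 24.7 23.9 23.3 22.5 21.1 21.6 21.1 21.  23.  23.7 24.2 25.1 25.3
 24.8 25.  24.3 24.1 23.4 21.9 21.1 21.2 20.9 21.1 23.  23.5]
```

>>> apply_moves([
  {"xyz": [0,0,-0.0003],"spin": 0.1},
  {"xyz": [0,0,0],"spin": 0.1},
  {"xyz": [0,0,0],"spin": 0},
])

```text
time: 30.65
tcp_pos: [0.6172, 0.0664, 0.0308]
orientation: [-2.839, -1.345, 0.004]
force: [-5.9, -1.8, 4.5]
grip_width: 0.046
finger_force: 26.2
```

```bash
python3 - <<'E'
from h import *
rep()
E
```

```text
t 30.65 tcp [0.6172 0.0664 0.0308] th 50.71 tilt [-0.002 -0.001 -1.   ] j [-0.09  0.53 -0.15  1.85  0.11  0.78 -0.99] F [-5.9  -1.83  4.52] M [-0.214  1.038 -0.096] w 0.046 ff 26.17023094324395
```

>>> apply_moves([
  {"xyz": [-0.0003,-0.0003,0],"spin": 0.1},
  {"xyz": [0,0,0],"spin": 0.1},
  {"xyz": [0,0,0],"spin": 0},
])

```text
time: 31.02
tcp_pos: [0.6171, 0.0663, 0.0308]
orientation: [-2.904, -1.197, 0.003]
force: [-4.0, -2.2, 2.0]
grip_width: 0.0467
finger_force: 26.1
```

```bash
python3 - <<'E'
from h import *
rep()
E
```

```text
t 31.025 tcp [0.6171 0.0663 0.0308] th 44.8 tilt [-0.002 -0.001 -1.   ] j [-0.11  0.52 -0.13  1.85  0.09  0.78 -1.08] F [-3.99 -2.17  2.01] M [-0.277  0.9   -0.027] w 0.0467 ff 26.147200770210475
```

>>> apply_moves([
  {"xyz": [0,0,0.0001],"spin": 0.1},
  {"xyz": [0,0,0],"spin": 0.1},
  {"xyz": [0,0,0],"spin": 0},
])

```text
time: 31.4
tcp_pos: [0.6171, 0.0664, 0.0307]
orientation: [-2.963, -1.044, 0.003]
force: [-4.5, -0.8, 2.9]
grip_width: 0.0465
finger_force: 26.6
```

```bash
python3 - <<'E'
from h import *
rep()
E
```

```text
t 31.4 tcp [0.6171 0.0664 0.0307] th 38.81 tilt [-0.002 -0.001 -1.   ] j [-0.13  0.52 -0.1   1.85  0.07  0.77 -1.17] F [-4.47 -0.8   2.94] M [-0.237  1.035 -0.012] w 0.0465 ff 26.594397596782073
```

>>> apply_moves([
  {"xyz": [-0.0002,-0.0002,0],"spin": 0.1},
  {"xyz": [0,0,0],"spin": 0.1},
  {"xyz": [0,0,0],"spin": 0},
])

```text
time: 31.78
tcp_pos: [0.617, 0.0664, 0.0307]
orientation: [3.013, 0.888, -0.003]
force: [-4.6, -3.2, -0.7]
grip_width: 0.0462
finger_force: 26.8
```

```bash
python3 - <<'E'
from h import *
rep()
E
```

```text
t 31.775 tcp [0.617  0.0664 0.0307] th 32.84 tilt [-0.002 -0.    -1.   ] j [-0.15  0.52 -0.08  1.85  0.05  0.77 -1.25] F [-4.59 -3.24 -0.7 ] M [-0.328  1.021  0.132] w 0.0462 ff 26.78648193832487
```

>>> apply_moves([
  {"xyz": [0,0,0],"spin": 0.1},
  {"xyz": [0,0,0],"spin": 0},
])

```text
time: 32.02
tcp_pos: [0.6169, 0.0664, 0.0306]
orientation: [3.036, 0.809, -0.003]
force: [-3.9, -1.9, -0.8]
grip_width: 0.0463
finger_force: 27.0
```

```bash
python3 - <<'E'
from h import *
rep()
E
```

```text
t 32.025 tcp [0.6169 0.0664 0.0306] th 29.85 tilt [-0.002 -0.    -1.   ] j [-0.16  0.52 -0.06  1.85  0.04  0.77 -1.3 ] F [-3.95 -1.95 -0.78] M [-0.296  1.059  0.17 ] w 0.0463 ff 27.00187884271145
```

>>> apply_moves([
  {"xyz": [0,0,0],"spin": 0.08},
  {"xyz": [0,0,0],"spin": 0},
])

```text
time: 32.28
tcp_pos: [0.6169, 0.0668, 0.0307]
orientation: [-3.051, -0.746, 0.003]
force: [-5.2, -1.1, -2.9]
grip_width: 0.0466
finger_force: 26.0
```

```bash
python3 - <<'E'
from h import *
s,R=rep(); c=cap('wrist','w15'); P=knob(c,s,R)
E
```

```text
t 32.275 tcp [0.6169 0.0668 0.0307] th 27.47 tilt [-0.002 -0.    -1.   ] j [-0.17  0.52 -0.05  1.85  0.04  0.77 -1.33] F [-5.24 -1.09 -2.89] M [-0.256  1.019  0.016] w 0.0466 ff 26.018653025384992
orange 1326 [0.6176 0.0666 0.1015] tool [ 0.0005  0.0005 -0.0709]
```

>>> apply_moves([
  {"xyz": [0,0,0.0003],"spin": 0},
  {"xyz": [0,0,0],"spin": 0},
])

```text
time: 32.58
tcp_pos: [0.6169, 0.0668, 0.0305]
orientation: [-3.051, -0.747, 0.003]
force: [-6.2, -0.1, 3.3]
grip_width: 0.0467
finger_force: 26.3
```

```bash
cat >> h.py <<'E'
def phase(n,th):
    c=dict(np.load(f'pics/{n}.npz'))
    P=np.array([w(c,u,v) for v in range(120,400) for u in range(150,500)])
    col=c['color'][120:400,150:500].reshape(-1,3).astype(int)
    o=(col[:,0]>120)&(col[:,2]<90)&(col[:,1]>40)&(col[:,0]>1.5*col[:,1])&(P[:,2]>.09)&(P[:,2]<.12)&(np.hypot(P[:,0]-.6175,P[:,1]-.0663)<.02)
    k=P[o].mean(0); d=P-k; r=np.hypot(d[:,0],d[:,1]); a=np.degrees(np.arctan2(d[:,1],d[:,0]))
    m=(d[:,2]>-.006)&(d[:,2]<.003)&(r<.0275)&(r>.012)
    A=np.arange(-180,180,3); rr=np.array([r[m&(abs((a-x+180)%360-180)<2)].max(initial=0) for x in A])
    rel=(A-th+180)%360-180
    g=(abs(rel)<60)&(rr>.018); print(n,'phase',np.degrees(np.angle((rr[g]-rr[g].mean())@np.exp(8j*np.radians(rel[g]))))/8)
E
python3 - <<'E'
from h import *
rep(); phase('w15',27.47)
E
```

```text
t 32.575 tcp [0.6169 0.0668 0.0305] th 27.5 tilt [-0.002 -0.    -1.   ] j [-0.17  0.52 -0.05  1.85  0.04  0.77 -1.33] F [-6.17 -0.06  3.3 ] M [-0.164  1.325 -0.027] w 0.0467 ff 26.326892834622413
w15 phase -20.943002623120876
```

>>> apply_moves([
  {"xyz": [-0.0002,-0.0002,0],"spin": 0.1},
  {"xyz": [0,0,0],"spin": 0},
])

```text
time: 32.83
tcp_pos: [0.6168, 0.0665, 0.0305]
orientation: [3.07, 0.665, -0.002]
force: [-4.1, -2.1, 0.8]
grip_width: 0.0465
finger_force: 27.5
```

```bash
python3 - <<'E'
from h import *
rep()
E
```

```text
t 32.825 tcp [0.6168 0.0665 0.0305] th 24.45 tilt [-0.001 -0.    -1.   ] j [-0.18  0.52 -0.04  1.85  0.03  0.77 -1.38] F [-4.14 -2.07  0.81] M [-0.315  0.994  0.283] w 0.0465 ff 27.48700948082842
```

>>> apply_moves([
  {"xyz": [0,0,0],"spin": 0},
])

```text
time: 32.95
tcp_pos: [0.6168, 0.0665, 0.0305]
orientation: [3.07, 0.666, -0.002]
force: [-4.8, -2.8, 0.4]
grip_width: 0.0463
finger_force: 27.4
```

```bash
python3 - <<'E'
from h import *
s,R=rep();c=cap('wrist','w16'); knob(c,s,R); phase('w16',24.45)
E
```

```text
t 32.95 tcp [0.6168 0.0665 0.0305] th 24.5 tilt [-0.001 -0.    -1.   ] j [-0.18  0.52 -0.04  1.85  0.03  0.77 -1.38] F [-4.85 -2.82  0.41] M [-0.334  0.992  0.2  ] w 0.0463 ff 27.395173113327473
orange 1329 [0.6176 0.0665 0.1013] tool [ 0.0006  0.0003 -0.0708]
w16 phase -20.91063458056663
```

>>> apply_moves([
  {"xyz": [0,0,0],"spin": 0},
  {"xyz": [0,0,0],"spin": 0},
  {"xyz": [0,0,0],"spin": 0},
  {"xyz": [0,0,0],"spin": 0},
  {"xyz": [0,0,0],"spin": 0},
], jaw=1)

```text
time: 33.62
tcp_pos: [0.6175, 0.0668, 0.0309]
orientation: [-3.071, -0.663, -0.0]
force: [0.9, -0.2, -0.5]
grip_width: 0.0854
finger_force: 0.0
```

```bash
python3 - <<'E'
from h import *
s,R=rep();c=cap('wrist','w17'); knob(c,s,R); phase('w17',24.5)
E
```

```text
t 33.625 tcp [0.6175 0.0668 0.0309] th 24.36 tilt [ 0.  0. -1.] j [-0.18  0.52 -0.04  1.85  0.03  0.77 -1.38] F [ 0.89 -0.25 -0.49] M [-0.034 -0.015  0.009] w 0.0854 ff 0.0
orange 1317 [0.6176 0.0665 0.1013] tool [-0.      0.0003 -0.0705]
w17 phase -20.334854400535313
```

>>> apply_moves([
  {"xyz": [0,0.0003,0],"spin": 0},
  {"xyz": [0,0,0],"spin": 0},
  {"xyz": [0,0,0],"spin": 0},
  {"xyz": [0,0,0],"spin": 0},
  {"xyz": [0,0,0],"spin": 0},
  {"xyz": [0,0,0],"spin": 0},
], jaw=0)

```text
time: 34.42
tcp_pos: [0.6175, 0.0667, 0.0309]
orientation: [-3.071, -0.663, 0.0]
force: [-2.3, 2.0, 5.1]
grip_width: 0.0465
finger_force: 25.4
```

```bash
python3 - <<'E'
from h import *
rep()
E
```

```text
t 34.425 tcp [0.6175 0.0667 0.0309] th 24.36 tilt [-0.  0. -1.] j [-0.18  0.52 -0.04  1.85  0.03  0.77 -1.38] F [-2.3   2.02  5.11] M [0.315 0.592 0.24 ] w 0.0465 ff 25.422892570495605
```

>>> apply_moves([
  {"xyz": [0,0,0],"spin": 0.05},
  {"xyz": [0,0,0],"spin": 0.05},
  {"xyz": [0,0,0],"spin": 0},
])

```text
time: 34.8
tcp_pos: [0.6175, 0.0665, 0.0309]
orientation: [3.087, 0.581, -0.0]
force: [-3.1, 1.3, 4.6]
grip_width: 0.0468
finger_force: 26.2
```

```bash
python3 - <<'E'
from h import *
rep()
E
```

```text
t 34.8 tcp [0.6175 0.0665 0.0309] th 21.32 tilt [-0. -0. -1.] j [-0.19  0.52 -0.03  1.85  0.02  0.77 -1.43] F [-3.11  1.33  4.57] M [0.204 0.663 0.396] w 0.0468 ff 26.193223893642426
```

>>> apply_moves([
  {"xyz": [0,0,0],"spin": -0.08},
  {"xyz": [0,0,0],"spin": 0},
])

```text
time: 35.05
tcp_pos: [0.6175, 0.0669, 0.0309]
orientation: [-3.074, -0.647, 0.0]
force: [-4.0, 3.5, 5.2]
grip_width: 0.046
finger_force: 26.0
```

>>> apply_moves([
  {"xyz": [0,0,0],"spin": 0},
  {"xyz": [0,0,0],"spin": 0},
  {"xyz": [0,0,0],"spin": 0},
  {"xyz": [0,0,0],"spin": 0},
  {"xyz": [0,0,-0.01],"spin": 0},
  {"xyz": [0,0,-0.03],"spin": 0},
  {"xyz": [0,0,-0.05],"spin": 0},
  {"xyz": [0,0,-0.03],"spin": 0},
  {"xyz": [0,0,0],"spin": 0},
  {"xyz": [0,0,0],"spin": 0},
], jaw=1)

```text
time: 36.3
tcp_pos: [0.6174, 0.0665, 0.1508]
orientation: [-3.074, -0.646, 0.0]
force: [-0.7, -0.7, -0.2]
grip_width: 0.0858
finger_force: 0.0
```

```bash
python3 - <<'E'
from h import *
s,R=rep();c=cap('wrist','w18'); knob(c,s,R); phase('w18',21.9)
E
```

```text
t 36.3 tcp [0.6174 0.0665 0.1508] th 23.75 tilt [-0.  0. -1.] j [-0.18  0.38 -0.03  1.77  0.02  0.99 -1.38] F [-0.74 -0.66 -0.17] M [0.038 0.068 0.061] w 0.0858 ff 0.0
orange 404 [0.6176 0.0666 0.1012] tool [0.0003 0.     0.0497]
w18 phase -18.282074039267297
```

View pics/w18.png

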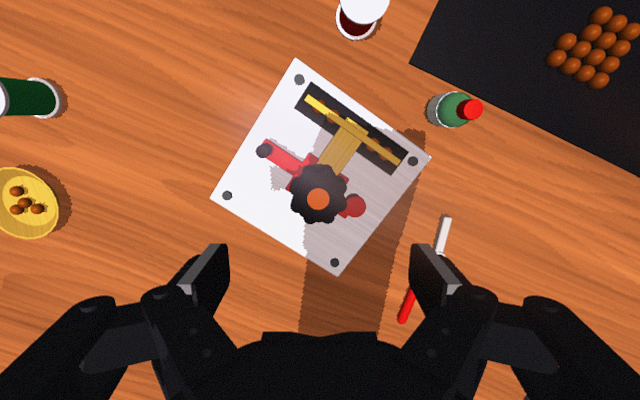

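```bash
python3 -c "
from workcell import *
print(sign_off())"
```

```text
the job is handed in; nothing more can be done
None
```

The washer is home round the stud and the knob is screwed down tight on it and released; I handed the job in at about 36 s, but got no verdict back. By my readings the knob height is close to the -0.0112 m limit, and torque briefly reached about 0.4 N m (over the 0.3 guideline) during a final tightness check, when the knob barely turned.

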